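Turn the griddle plate over against the stop rail

ROBOT

A 6-joint arm with a two-finger parallel gripper is mounted at the origin on a cart in front of the work surface, level with it; the furniture and walls round the work are solid. World frame = base frame: x ahead of the robot, y to its left, z up, the work surface at z = 0. Lengths are in mm, angles in rad, forces in N, time in s.
With the tool pointing down it reaches from about 275 to 750 mm from the base axis. Payload 10.2 kg.
Tool frame: the origin (TCP) lies midway between the tips of the shut fingers; the grasp point (between the pads) lies 19 mm behind it (ctrl.tcp_to_grasp is the z of the grasp point in the tool frame, in mm); z points along the fingers, y is the direction in which the jaws open and shut (so a half turn about z gives the same grasp; the last joint's range is limited). The gripper opens to 85 mm and grips with 20 to 120 N. Pads are 22 mm wide; open, the fingers measure 114 mm over their backs; the gripper's body (76 mm by 85 mm) begins 54 mm behind the grasp point. The pads swing forward as they close: fully open they stand 13 mm farther back than shut.
Start: joints at [-1.389, 0.313, 1.498, -0, 1.331, -0.223], TCP at [206.751, -482.582, 231.294] pointing down, gripper open.
Joint ranges: [-2.94, 2.94], [-0.97, 2.17], [0.19, 2.56], [-1.23, 4.37], [0.02, 3.11], [-2.88, 2.88]. Speed limits (rad/s): [2.39, 2.39, 3.01, 3.14, 3.14, 3.14].

INTERFACE

Orientations are given as a unit quaternion [w, x, y, z].
In Python, from rig import sensors, capture, order, ctrl gives the robot as it stands. The module is installed in compiled form; this text tells all that it offers.
- The arm moves only by the tool play_rows, never from a script. Its argument "deltas" is a list of rows, each a list of 7 numbers: the shift along the world's x, y, z in units of 40 mm (1.0 is 40 mm), then the turn, a rotation vector about the world's x, y, z in units of 6 degrees (1.0 is 6 degrees), then the opening, from -1 (shut) to 1 (fully open). A call has 1 to 8 rows; each row shifts and turns the commanded pose from where the row before left it; what a row does not reach is not made up. A row lasts 1/12 s, in which the tool goes at most 41.7 mm and 7.16 degrees, less where a joint would pass 70% of its speed; a pose out of reach is approached as far as the arm can. A call is refused whole if a number of a shift passes 1 or a number of a turn 1, either way. A call with a gripper value outside its range is refused whole. The fingers move at their own pace and stop on an object; "squeeze" is the grip in N (left out, the last holds). Time passes only in rows, so rows that do not move let the fingers close. It gives the time, the measured TCP pose, the force and the opening at its end, in the units of the state.
- sensors.sense(): the state, without advancing time (a new reading comes with each control period).
- capture(name): name is "scene" or "top"; returns a dict with "pixels" (384x512x3 uint8, red, green, blue), "z_map" (384x512 float32, mm along the optical axis (not along the pixel's ray), 0 where there is no reading), "fx", "fy", "cx", "cy" (pixels), "eye" and "rotation" of the camera in the world. Camera axes: x right, y down, z forward; pixel columns grow to the right and rows downward; lengths in mm; the calibration is good to about 2 mm. A picture is of the moment at which its call begins.
- order.finish_job(): hands the job in, once; it reports no verdict.
The state is a dict: "time_s": time; "joints": joint angles; "dq": joint speeds; "tau": joint torques, N m; "eef_pos": TCP position; "ee_rot": TCP orientation; "force": force on the tool from outside, world axes, zero at the start; "wrist_torque": the same for the moment, N m; "grip_width": opening from 0.0 (shut) to 1.0 (fully open).
Only numpy, scipy, OpenCV 4.12 (cv2) and the standard library are available. Lean on these libraries where they do the work, as an engineer would, in place of code of your own. Each camera call takes 0.05 s, during which the arm holds its last target. There are 200 camera calls.

TASK

The reversible griddle plate lies smooth side up; turn it over. Slide it square against the upright steel stop rail and, with its far edge braced on the rail, tip it up by its tongue until it stands on edge against the rail; then take it by the tongue and lay it down gently - do not let it fall - flat on the worktop in front of the rail, ribbed side up, and leave the salt shaker, ramekin, timer and peeler where they are.

Things in the scene. Friction and masses are not known exactly. Their poses are not given: they have to be found in the camera images.
- griddle_plate: dark cast plate, slab 130 (x) x 100 (y) x 36 (z) mm, about 0.5 kg, smooth +z face, eight raised ribs on the -z face, a tongue at its -y end; 122 mm long in y with the tongue. Origin: middle of the ribbed face over those 122 mm. At the start it lies on its ribs, +z up, the plain +y end towards the rail, up to 12 degrees askew, 40 to 75 mm short of it
- plate_center (a point): centre of the griddle plate over its 122 mm, 18 mm above its origin; axes are the plate's. The plain end is at y = +61 mm, the shoulder where the tongue begins at y = -39 mm, the tongue's outer edge at y = -61 mm
- plate_tongue (a point): middle of the tongue's outer edge, half-way up; axes are the plate's. The tongue is 116 wide (x), 22 long (y), 8 mm thick (z), at mid-thickness of the plate: with the plate flat on either face there is a 14 mm gap between tongue and worktop, open to the outside
- stop_rail: upright steel sheet, 260 mm long (x), 60 mm high, 5 mm thick, fixed to the worktop by a low flange and gussets that lie behind it (+y side, to 47 mm). Origin: on the worktop in the middle of the flat front face, which looks to -y of its frame; +z is up. The open worktop in front of it (-y) is where the plate lies and is laid down
- salt_shaker_c (a point): centre of a glass salt shaker, 44 mm wide, 90 mm high, a bystander on the far side of the work
- ramekin_c (a point): centre of a small white ramekin, 69 mm wide, 38 mm high, a bystander on the right
- timer_c (a point): centre of a round kitchen timer, 62 mm wide, 46 mm high, a bystander behind the rail on the left
- peeler_c (a point): centre of a black peeler, 170 x 25 x 18 mm, a bystander lying to the right of the plate, its length pointing away from the robot

How it is judged (in metres and radians):
On the way, in this order (a step that is already met when the one before it is completed fails the run):
1. the tongue is being raised with the plate's plain edge braced on the rail (plate tilted 0.35 to 1.2 rad, pressing on the rail with more than 0.5 N) (angle between griddle_plate's own z axis and vertical between 0.35 and 1.2 rad and contact force between griddle_plate and stop_rail above 0.5 N), for 0.1 s.
2. the plate stands on its plain edge, tongue up, against the rail (within 0.2 rad of upright, centre less than 30 mm in front of the rail's face, not lifted) (angle between griddle_plate's own z axis and vertical between 1.37 and 1.77 rad and height (world z) of plate_tongue above 0.105 m and height (world z) of plate_center below 0.07 m and y of plate_center in the frame of stop_rail between -0.03 and 0 m), for 0.2 s.
At the end, for the whole second after the job is handed in: the plate lies flat on the worktop (within 0.08 rad, centre under 22 mm high), ribbed side up, released and at rest, its centre 40 to 400 mm in front of the rail's face (angle between griddle_plate's own z axis and vertical above 3.06 rad and height (world z) of plate_center below 0.022 m and y of plate_center in the frame of stop_rail between -0.4 and -0.04 m and linear speed of griddle_plate below 0.01 m/s); the robot touches nothing.
It fails at once if the plate falls over or is dropped (its centre moves faster than 0.6 m/s) (linear speed of griddle_plate above 0.6 m/s).
It fails at once if the salt shaker, ramekin, timer or peeler is moved by more than 25 mm (distance of any of salt_shaker_c, ramekin_c, timer_c, peeler_c from where it was at the start of the episode above 0.025 m).
It also fails if it takes over 72 s, if anything falls off the work surface, if the arm or the gripper's body presses on something with over 40 N, if the wrist force passes 120 N, or if a joint passes its speed limit or range.

## Working session

There is one attempt and no reset: what is moved stays moved. The work goes in short steps, Python scripts to look and compute and a tool call to move; the robot and the scene stay as the last step left them, time stands still between calls to the robot, and variables do not carry over. Pictures are saved under pics/ and viewed, about 8 in all and at most 12, crops included, and the job is handed in when it is done.

Besides the shell and the picture viewer there is one more tool, called after "Call:" as name(argument=value, ...), one argument or row to a line, values as JSON. play_rows: Moves the arm, as the interface text tells. Its arguments: {"type":"object","properties":{"deltas":{"type":"array","items":{"type":"array","items":{"type":"number"}}},"squeeze":{"type":"number"}},"required":["deltas"]}

```bash
mkdir -p pics; cat > h.py <<'E'
import numpy as np, cv2
from rig import sensors, capture, order, ctrl
def shot(n,f):
    c=capture(n); cv2.imwrite('pics/'+f,c['pixels'][:,:,::-1]); np.savez('pics/'+f[:-4],**c); return c
def pts(c):
    z=c['z_map']; v,u=np.mgrid[:z.shape[0],:z.shape[1]]
    p=np.stack([(u-c['cx'])/c['fx']*z,(v-c['cy'])/c['fy']*z,z],-1)
    return p@np.array(c['rotation']).T+np.array(c['eye'])
E
python3 - <<'E'
from h import *
for n in('scene','top'):
    c=shot(n,n+'0.png'); print(n,c['eye'],c['rotation'],c['fx'],c['cx'],c['cy'])
print(sensors.sense(),ctrl.tcp_to_grasp)
a=cv2.imread('pics/scene0.png');b=cv2.imread('pics/top0.png')
E
```

```text
scene [ -160.34844629 -1172.34890215   870.50404496] [-0.47550983  0.83414517 -0.24309287  0.13783359] 481.66775871290236 248.1130111334083 188.48210842959617
top [-221.74856276   69.77347113 1648.18865504] [ 0.15788095 -0.6589572   0.7146021  -0.1737609 ] 476.4736070378785 254.97520232056536 189.45148111796226
{'time_s': 0.1, 'joints': array([-1.38941565e+00,  3.13384612e-01,  1.49837045e+00, -2.37906613e-05,
        1.33097466e+00, -2.23369547e-01]), 'dq': array([ 6.06321519e-04, -2.04894442e-04, -2.13128591e-03,  4.97107112e-04,
       -2.57619453e-03, -8.48794283e-05]), 'tau': array([ 2.58437234e-03, -4.12900078e+01, -2.60144252e+01, -1.83578290e-04,
        2.99321713e-03,  1.55252553e-05]), 'eef_pos': array([ 206.69497636, -482.35067074,  230.79360711]), 'ee_rot': array([-5.68653582e-04,  9.79591224e-01,  2.00999279e-01,  3.84486050e-07]), 'force': array([ 0.32605991, -0.23526755, -0.46720591]), 'wrist_torque': array([ 0.03582847, -0.0403821 ,  0.06271937]), 'grip_width': 0.9991069525121519} -18.700000000000003
```

View pics/scene0.png

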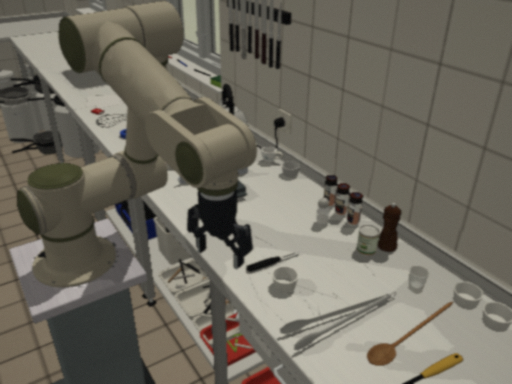

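View pics/top0.png

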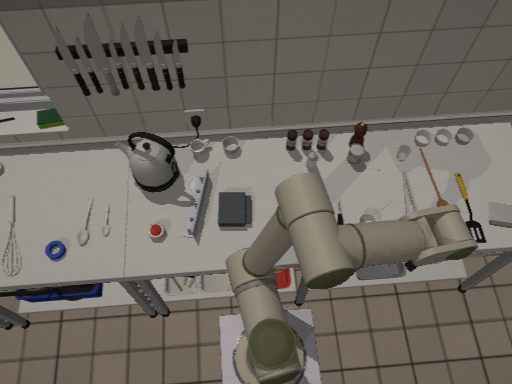

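The top view shows the plate at about (233,209) with its tongue to the right, and the rail at about (198,205) with its face to the right (−y). The timer is at (157,231), the peeler at (340,212) and the ramekin at (368,222).

```bash
cat >> h.py <<'E'
from scipy.spatial.transform import Rotation as R
def pts(c):
    z=c['z_map']; v,u=np.mgrid[:z.shape[0],:z.shape[1]]
    p=np.stack([(u-c['cx'])/c['fx']*z,(v-c['cy'])/c['fy']*z,z],-1)
    q=np.array(c['rotation']); return R.from_quat(np.r_[q[1:],q[0]]).apply(p.reshape(-1,3)).reshape(p.shape)+np.array(c['eye'])
E
python3 - <<'E'
from h import *
c=dict(np.load('pics/top0.npz')); P=pts(c)
b=c['pixels'][140:290,130:290,::-1]; cv2.imwrite('pics/topc.png',cv2.resize(b,None,fx=4.5,fy=3.9*1.0,interpolation=cv2.INTER_CUBIC))
s=P[165:250,170:270].reshape(-1,3)
for lo,hi in((28,45),(45,70),(14,26)):
    m=(s[:,2]>lo)&(s[:,2]<hi); q=s[m]; print(lo,hi,len(q),q.min(0),q.max(0),q.mean(0))
print('table z',np.median(P[225:240,255:270,2]),np.median(P[170:180,215:250,2]))
g=c['pixels'].astype(int).sum(2); m=np.zeros(g.shape,np.uint8); m[180:235,212:258]=(g[180:235,212:258]<240)
top=m.astype(bool)&(P[...,2]>30); low=m.astype(bool)&(P[...,2]<30)
for k in(top,low):
    q=P[k]; print(len(q),np.median(q[:,2]),cv2.minAreaRect(q[:,:2].astype(np.float32)),cv2.boundingRect(k.astype(np.uint8)))
# rail top pts
sub=P[165:245,180:215]; k=(sub[...,2]>48)&(sub[...,2]<66)
q=sub[k]; print(len(q)); print(cv2.minAreaRect(q[:,:2].astype(np.float32)),cv2.fitLine(q[:,:2].astype(np.float32),cv2.DIST_HUBER,0,.01,.01).ravel())
E
```

```text
28 45 931 [439.50676317  26.87311835  28.035194  ] [735.32499757 319.20102345  44.95428918] [540.76172135 107.71176752  34.88864618]
45 70 236 [437.25761462  55.26802816  45.17833257] [707.4852411  316.96209224  69.75516257] [577.99124913 221.12350715  57.11615599]
14 26 266 [439.20242719  17.29550294  14.01225442] [742.31194573 321.91051319  25.98940122] [541.31606388  98.20434395  20.48896586]
table z 451.1686532149481 -1.0982995175515953
693 35.08184126332253 ((189.07229614257812, 103.07974243164062), (114.79519653320312, 816.3049926757812), 86.63009643554688) (218, 193, 32, 32)
381 21.809855468394062 ((533.582275390625, 77.78003692626953), (120.5489730834961, 134.20375061035156), 85.7261734008789) (219, 192, 33, 35)
166
((564.9005737304688, 208.36422729492188), (11.47308349609375, 261.8011169433594), 76.18509674072266) [ 9.7091067e-01 -2.3944205e-01  5.6129028e+02  2.0815259e+02]
```

View pics/topc.png

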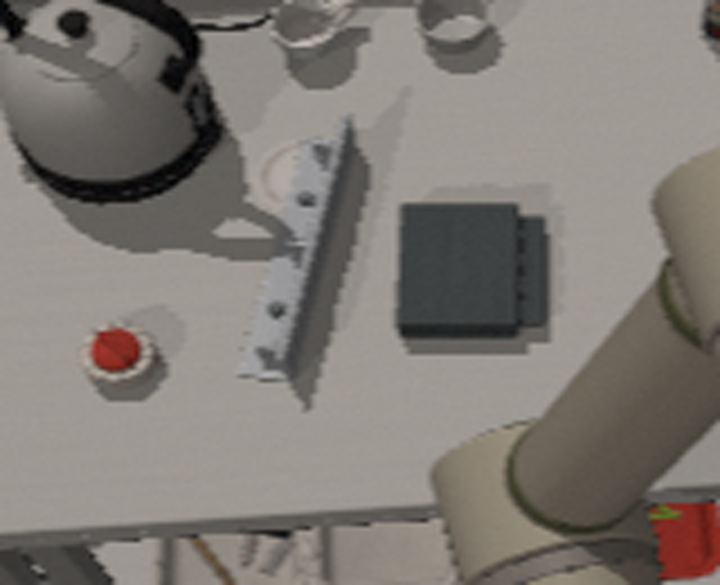

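```bash
cat >> h.py <<'E'
def cast(c,uv,z):
    uv=np.asarray(uv,float).reshape(-1,2); q=np.array(c['rotation']); 
    d=R.from_quat(np.r_[q[1:],q[0]]).apply(np.c_[(uv[:,0]-c['cx'])/c['fx'],(uv[:,1]-c['cy'])/c['fy'],np.ones(len(uv))])
    e=np.array(c['eye']); return e+d*((z-e[2])/d[:,2])[:,None]
E
python3 - <<'E'
from h import *
c=dict(np.load('pics/top0.npz')); P=pts(c)
g=cv2.GaussianBlur(c['pixels'],(3,3),0).astype(int).sum(2)
sl=np.zeros(g.shape,bool); sl[180:228,212:256]=1
m=sl&(P[...,2]>30)&(P[...,2]<42)&(g<260)
n,l,st,ce=cv2.connectedComponentsWithStats(m.astype(np.uint8)); i=1+st[1:,4].argmax(); print(st[i])
v,u=np.nonzero(l==i); q=cast(c,np.c_[u,v],36)[:,:2].astype(np.float32); print('slab+',cv2.minAreaRect(q),np.median(P[l==i][:,2]))
print(cv2.boxPoints(cv2.minAreaRect(q)))
# per-row extents of dark mask
for r in range(190,230,3):
    x=np.nonzero(g[r,212:262]<230)[0]+212
    if len(x): print(r,x.min(),x.max(), [int(P[r,k,2]) for k in range(x.min(),x.max()+1,3)])
E
```

```text
[219 193  27  32 658]
slab+ ((531.4303588867188, 88.8841323852539), (96.14047241210938, 128.25230407714844), 87.28707122802734) 34.956242394505125
[[465.10086   43.902985]
 [593.20935   37.832565]
 [597.7599   133.86528 ]
 [469.65137  139.9357  ]]
193 220 243 [32, 33, 36, 31, 34, 36, 28, 40]
196 220 249 [31, 29, 28, 28, 37, 31, 30, 38, 37, 21]
199 220 250 [36, 29, 37, 33, 39, 33, 29, 33, 37, 20, 20]
202 220 250 [30, 31, 38, 33, 29, 35, 38, 32, 23, 11, 24]
205 220 250 [24, 32, 31, 38, 27, 33, 40, 32, 36, 24, 10]
208 220 250 [31, 26, 35, 40, 32, 32, 28, 35, 28, 23, 20]
211 219 250 [34, 37, 39, 41, 34, 36, 41, 37, 37, 16, 26]
214 219 250 [30, 21, 28, 35, 42, 29, 32, 41, 36, 19, 15]
217 219 250 [31, 31, 33, 32, 30, 32, 34, 31, 34, 14, 32]
220 219 250 [30, 33, 32, 31, 28, 36, 33, 36, 33, 16, 23]
223 219 250 [29, 38, 33, 32, 33, 40, 44, 30, 37, 19, 15]
226 220 244 [6, 2, -5, 7, 6, 9, 3, 1, -5]
```

Call:
play_rows(
  deltas=[
    [0.5,0.8,0,0,0,0.7,1],
    [0.6,0.8,0,0,0,0.8,1],
    [0.6,0.8,0,0,0,0.8,1],
    [0.6,0.8,0,0,0,0.8,1],
    [0.6,0.8,0,0,0,0.8,1],
    [0.6,0.8,0,0,0,0.8,1],
    [0.6,0.8,0,0,0,0.8,1],
    [0.6,0.8,0,0,0,0.8,1],
  ],
)

```text
time_s: 0.77
eef_pos: [395.4, -224.7, 231.2]
ee_rot: [-0.0, 0.861, 0.509, -0.0]
force: [0.3, -1.2, -0.3]
grip_width: 1.002
```

Call:
play_rows(
  deltas=[
    [0.6,0.8,0,0,0,0.8,1],
    [0.6,0.8,0,0,0,0.8,1],
    [0.6,0.8,0,0,0,0.8,1],
    [0.6,0.8,0,0,0,0.8,1],
    [0.6,0.8,0,0,0,0.8,1],
    [0.5,0.8,0,0,0,0.8,1],
    [0,0,0,0,0,0,1],
  ],
)

```text
time_s: 1.35
eef_pos: [536.6, -29.6, 230.6]
ee_rot: [-0.001, 0.705, 0.709, 0.001]
force: [0.3, 0.3, -0.3]
grip_width: 1.0
```

```bash
cat >> h.py <<'E'
def st():
    s=sensors.sense(); q=s['ee_rot']; r=R.from_quat(np.r_[q[1:],q[0]]); M=r.as_matrix()
    np.set_printoptions(precision=3,suppress=True)
    print(s['time_s'],'p',s['eef_pos'],'j',s['joints'],'F',s['force'],'w',s['grip_width'])
    print('x',M[:,0],'az',np.degrees(np.arctan2(M[1,0],M[0,0])),'y',M[:,1],'z',M[:,2]); return s
E
python3 - <<'E'
from h import *
st()
c=shot('scene','scene1.png')
cv2.imwrite('pics/scene1c.png',cv2.resize(c['pixels'][100:300,120:320,::-1],None,fx=3,fy=3,interpolation=cv2.INTER_CUBIC))
P=pts(c); 
E
```

```text
1.35 p [536.592 -29.628 230.647] j [-0.274  0.341  1.461  0.002  1.34  -0.28 ] F [ 0.255  0.307 -0.349] w 1.000062425673358
x [-0.006  1.     0.002] az 90.3394104818094 y [ 1.     0.006 -0.   ] z [-0.     0.002 -1.   ]
```

View pics/scene1c.png

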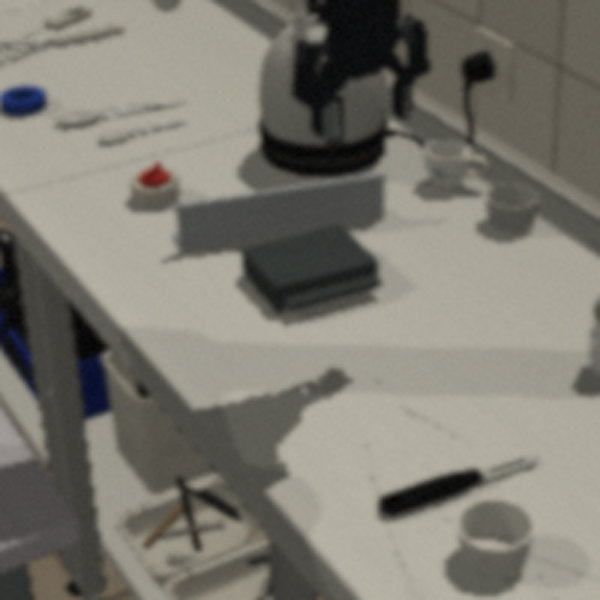

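The crop shows the plate with its tongue facing right, at about (310,270), the rail behind it, and the peeler and ramekin well clear. I'll lower the tool to the tongue side with the jaws open.

Call:
play_rows(
  deltas=[
    [-0.1,0,-0.8,0,0,-0.2,1],
    [-0.1,0,-0.8,0,0,-0.3,1],
    [0,0,-0.8,0,0,0,1],
    [0,0,-0.8,0,0,0,1],
    [0,0,-0.8,0,0,0,1],
    [0,0,-0.8,0,0,0,1],
    [0,0,-0.5,0,0,0,1],
    [0,0,-0.2,0,0,0,1],
  ],
)

```text
time_s: 2.07
eef_pos: [524.7, -35.0, 8.4]
ee_rot: [-0.002, 0.727, 0.686, -0.001]
force: [-0.4, 0.0, -0.7]
grip_width: 1.001
```

Call:
play_rows(
  deltas=[
    [0,0,-0.2,0,0,0,1],
    [0,0,0,0,0,0,1],
  ],
)

```text
time_s: 2.23
eef_pos: [526.4, -35.0, 2.9]
ee_rot: [-0.0, 0.727, 0.687, -0.0]
force: [0.3, 0.1, 0.1]
grip_width: 0.999
```

```bash
python3 - <<'E'
from h import *
st()
c=shot('scene','scene2.png')
cv2.imwrite('pics/scene2c.png',cv2.resize(c['pixels'][140:220,160:270,::-1],None,fx=6,fy=6,interpolation=cv2.INTER_CUBIC))
E
```

```text
2.2333 p [526.437 -35.028   2.86 ] j [-0.289  0.615  1.715 -0.     0.813 -0.232] F [0.329 0.116 0.092] w 0.9992808164181053
x [0.057 0.998 0.   ] az 86.73942971160447 y [ 0.998 -0.057 -0.001] z [-0.001  0.    -1.   ]
```

View pics/scene2c.png

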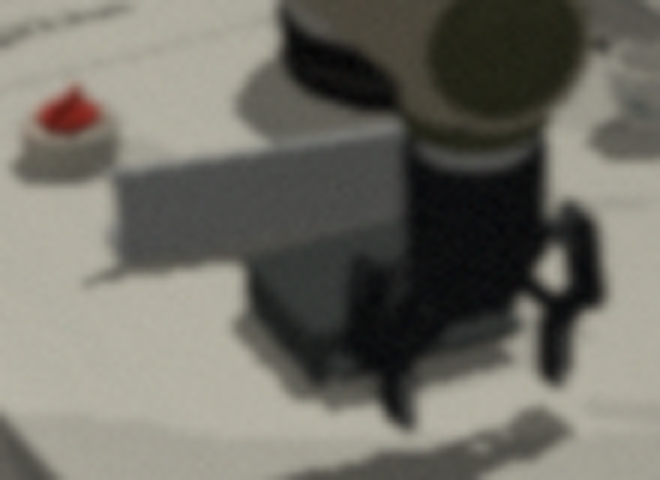

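Both finger tips are on the worktop side of the tongue, at (400,420) and (555,380). Next I push and turn the plate square to the rail.

Call:
play_rows(
  deltas=[
    [0,0.1,-0.2,0,0,0,1],
    [0,0.2,0,0,0,0,1],
    [0,0.2,0,0,0,0,1],
    [0,0.2,0,0,0,0,1],
    [0,0.2,0,0,0,0,1],
    [0,0.1,0,0,0,0,1],
    [0,0.1,0,0,0,0,1],
    [0,0,0,0,0,0,1],
  ],
)

```text
time_s: 2.95
eef_pos: [526.9, 10.1, -4.6]
ee_rot: [0.0, 0.726, 0.687, 0.0]
force: [0.4, 1.1, 0.4]
grip_width: 0.996
```

Call:
play_rows(
  deltas=[
    [0.03,0.12,0,0,0,-0.15,1],
    [0.03,0.12,0,0,0,-0.15,1],
    [0.03,0.12,0,0,0,-0.15,1],
    [0.03,0.12,0,0,0,-0.15,1],
    [0.03,0.12,0,0,0,-0.15,1],
    [0.03,0.12,0,0,0,-0.15,1],
    [0.03,0.12,0,0,0,-0.15,1],
    [0.03,0.12,0,0,0,-0.15,1],
  ],
)

```text
time_s: 3.62
eef_pos: [536.1, 47.3, -4.7]
ee_rot: [-0.0, 0.768, 0.64, -0.001]
force: [-2.6, -4.3, 1.1]
grip_width: 1.006
```

Call:
play_rows(
  deltas=[
    [0.03,0.12,0,0,0,-0.13,1],
    [0.03,0.12,0,0,0,-0.13,1],
    [0.03,0.12,0,0,0,-0.13,1],
    [0.03,0.12,0,0,0,-0.13,1],
    [0.03,0.12,0,0,0,0,1],
    [0,0,0,0,0,0,1],
  ],
)

```text
time_s: 4.12
eef_pos: [542.4, 72.1, -4.7]
ee_rot: [0.0, 0.785, 0.619, -0.0]
force: [-0.1, 0.1, 0.5]
grip_width: 1.001
```

```bash
python3 - <<'E'
from h import *
st()
c=shot('top','top3.png')
cv2.imwrite('pics/top3c.png',cv2.resize(c['pixels'][160:270,140:270,::-1],None,fx=5,fy=5,interpolation=cv2.INTER_CUBIC))
E
```

```text
4.1167 p [542.445  72.052  -4.728] j [-0.082  0.659  1.656 -0.     0.827  0.154] F [-0.117  0.147  0.497] w 1.001142379313228
x [ 0.234  0.972 -0.   ] az 76.49228206077696 y [ 0.972 -0.234 -0.   ] z [-0. -0. -1.]
```

View pics/top3c.png

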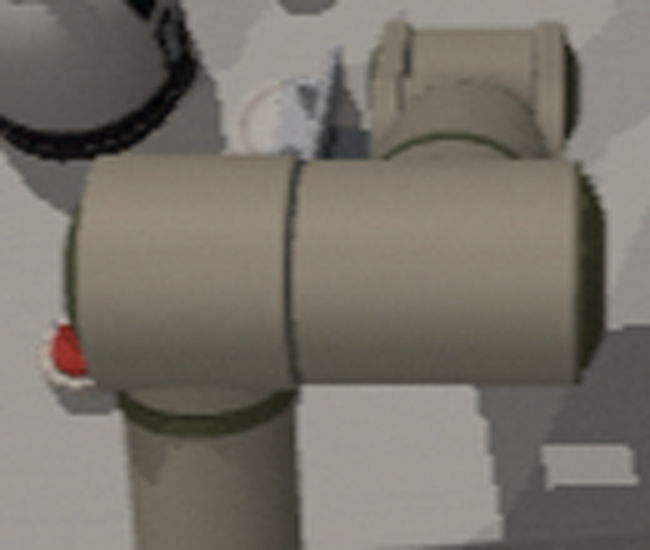

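The arm hides the plate in this view, and there is no rail force yet. I'll push further and feel for contact.

Call:
play_rows(
  deltas=[
    [0.02,0.08,0,0,0,-0.05,1],
    [0.02,0.08,0,0,0,0,1],
    [0,0,0,0,0,0,1],
  ],
)

```text
time_s: 4.42
eef_pos: [542.3, 72.7, -4.8]
ee_rot: [0.002, 0.786, 0.618, -0.005]
force: [-16.1, -39.9, 9.9]
grip_width: 1.002
```

Call:
play_rows(
  deltas=[
    [0.01,0.05,0,0,0,0,1],
    [0.01,0.05,0,0,0,0,1],
    [0,0,0,0,0,0,1],
  ],
)

```text
time_s: 4.67
eef_pos: [542.3, 72.9, -4.7]
ee_rot: [0.003, 0.786, 0.618, -0.008]
force: [-23.3, -64.9, 14.8]
grip_width: 1.0
```

```bash
python3 - <<'E'
from h import *
st()
c=shot('scene','scene3.png')
cv2.imwrite('pics/scene3c.png',cv2.resize(c['pixels'][140:220,160:270,::-1],None,fx=6,fy=6,interpolation=cv2.INTER_CUBIC))
E
```

```text
4.6667 p [542.289  72.906  -4.742] j [-0.074  0.663  1.648 -0.019  0.839  0.178] F [-23.269 -64.901  14.808] w 1.0002129265783897
x [ 0.237  0.971 -0.015] az 76.31040998041526 y [ 0.972 -0.237 -0.005] z [-0.009 -0.014 -1.   ]
```

View pics/scene3c.png

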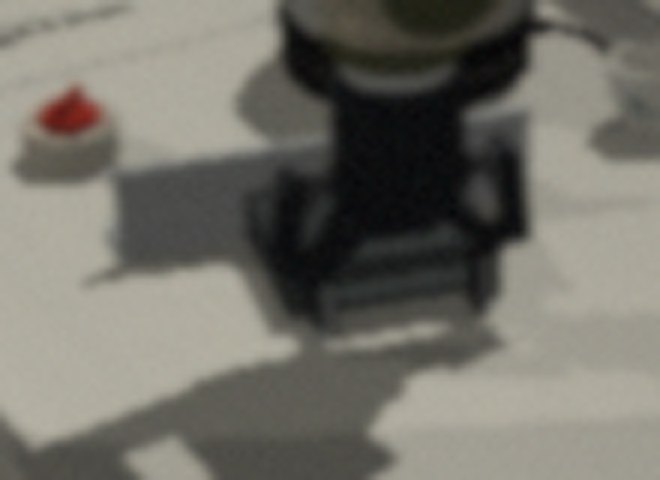

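```bash
cat > ori.py <<'E'
from h import *
def fk(j1,s,j4,j5,j6,sg=1): return R.from_euler('ZYZYZ',[j1,s,sg*j4,j5,j6+np.pi/2])
if __name__=='__main__':
    s=st(); j=s['joints']; q=s['ee_rot']; r=R.from_quat(np.r_[q[1:],q[0]])
    for sg in(1,-1): print(sg,(fk(j[0],j[1]+j[2],j[3],j[4],j[5],sg).inv()*r).magnitude())
    az=np.radians(76.3); n=np.array([np.cos(az),np.sin(az),0]); d=np.array([n[1],-n[0],0])
    for name,j1 in(('lift',-.4),('lay',.25)):
      for th in(35,45,60):
        z=n*np.cos(np.radians(th))*(1 if name=='lift' else -1)-np.array([0,0,np.sin(np.radians(th))])
        for f in(1,-1):
            x=f*d; T=R.from_matrix(np.c_[x,np.cross(z,x),z])
            for sm in(1.8,2.2):
                a=(R.from_euler('ZY',[j1,sm]).inv()*T).as_euler('ZYZ')
                print(name,th,f,sm,'j4(+)',a[0],'j5',a[1],'j6',(a[2]-np.pi/2+np.pi)%(2*np.pi)-np.pi)
E
python3 ori.py
```

```text
4.7167 p [542.275  72.892  -4.738] j [-0.074  0.663  1.648 -0.019  0.839  0.178] F [-23.064 -65.486  14.218] w 1.0009724990335167
x [ 0.237  0.971 -0.015] az 76.29885793265403 y [ 0.972 -0.237 -0.005] z [-0.009 -0.013 -1.   ]Traceback (most recent call last):
  File "ori.py", line 5, in <module>
    for sg in(1,-1): print(sg,(fk(j[0],j[1]+j[2],j[3],j[4],j[5],sg).inv()*r).magnitude())
                               ~~^^^^^^^^^^^^^^^^^^^^^^^^^^^^^^^^^^
  File "ori.py", line 2, in fk
    def fk(j1,s,j4,j5,j6,sg=1): return R.from_euler('ZYZYZ',[j1,s,sg*j4,j5,j6+np.pi/2])
                                       ~~~~~~~~~~~~^^^^^^^^^^^^^^^^^^^^^^^^^^^^^^^^^^^^
  File "scipy/spatial/transform/_rotation.pyx", line 1413, in scipy.spatial.transform._rotation.Rotation.from_euler
ValueError: Expected axis specification to be a non-empty string of upto 3 characters, got ZYZYZ
```

Call:
play_rows(
  deltas=[
    [-0.1,-0.4,0,0,0,0,1],
    [-0.1,-0.4,0.2,0,0,0,1],
    [-0.1,-0.4,0.5,0,0,0,0.5],
    [-0.1,-0.4,0.6,0,0,0,0],
    [0,0,0.7,0,0,0,0],
    [0,0,0,0,0,0,0],
  ],
)

```text
time_s: 5.22
eef_pos: [531.1, 17.1, 80.0]
ee_rot: [0.003, 0.788, 0.616, 0.003]
force: [0.7, 0.4, 0.6]
grip_width: 0.502
```

```bash
sed -i "s/^def fk.*/def fk(j1,s,j4,j5,j6,sg=1): return R.from_euler('ZYZ',[j1,s,sg*j4])*R.from_euler('YZ',[j5,j6+np.pi\/2])/; s/s=st(); j=s\['joints'\]; q=s\['ee_rot'\]/j=np.array([-.074,.663,1.648,-.019,.839,.178]); s=st(); q=[.003,.786,.618,-.008]/" ori.py; python3 ori.py
```

```text
5.2167 p [531.062  17.059  79.977] j [-0.189  0.492  1.667  0.     0.975  0.054] F [0.717 0.38  0.634] w 0.5015349901044353
x [0.24  0.971 0.001] az 76.09143879486334 y [ 0.971 -0.24   0.008] z [ 0.008 -0.001 -1.   ]
1 0.0016109151914391973
-1 0.039521774087977815
lift 35 1 1.8 j4(+) 0.9417268426500549 j5 1.568272129790799 j6 1.2915867083715638
lift 35 1 2.2 j4(+) 0.9811582057506512 j5 1.3372232086259812 j6 0.9619884312341931
lift 35 -1 1.8 j4(+) 0.9417268426500548 j5 1.568272129790799 j6 -1.8500059452182298
lift 35 -1 2.2 j4(+) 0.9811582057506512 j5 1.3372232086259812 j6 -2.1796042223556005
lift 45 1 1.8 j4(+) 0.7738034353345962 j5 1.5204326079783224 j6 1.296038479474535
lift 45 1 2.2 j4(+) 0.8299819088710391 j5 1.2402606342215687 j6 1.0041888967853074
lift 45 -1 1.8 j4(+) 0.7738034353345962 j5 1.5204326079783224 j6 -1.8455541741152586
lift 45 -1 2.2 j4(+) 0.829981908871039 j5 1.2402606342215687 j6 -2.137403756804486
lift 60 1 1.8 j4(+) 0.5202075141307807 j5 1.4517561694223546 j6 1.3176204790492179
lift 60 1 2.2 j4(+) 0.5836653916935188 j5 1.1097362943500868 j6 1.099768747231935
lif
[... 468 characters left out ...]
5174516 j6 -0.7951230898234778
lay 45 1 1.8 j4(+) -0.6849679400428104 j5 1.7344080406722655 j6 2.08374523355391
lay 45 1 2.2 j4(+) -0.6829770572045049 j5 1.422727407867592 j6 2.3354861726504836
lay 45 -1 1.8 j4(+) -0.6849679400428105 j5 1.7344080406722655 j6 -1.0578474200358836
lay 45 -1 2.2 j4(+) -0.6829770572045049 j5 1.4227274078675918 j6 -0.8061064809393104
lay 60 1 1.8 j4(+) -0.4573834351479511 j5 1.6028155508159443 j6 2.106114940389144
lay 60 1 2.2 j4(+) -0.48456861445998345 j5 1.2453573707670496 j6 2.2886209012330783
lay 60 -1 1.8 j4(+) -0.45738343514795093 j5 1.602815550815944 j6 -1.0354777132006499
lay 60 -1 2.2 j4(+) -0.48456861445998367 j5 1.2453573707670496 j6 -0.8529717523567149
```

The kinematic model fits. I'll use tool x = −rail axis: yaw +90°, then tilt 45° about the rail axis.

Call:
play_rows(
  deltas=[
    [0,0,0,0,0,1,0.18],
    [0,0,0,0,0,1,0.18],
    [0,0,0,0,0,1,0.18],
    [0,0,0,0,0,1,0.18],
    [0,0,0,0,0,1,0.18],
    [0,0,0,0,0,1,0.18],
    [0,0,0,0,0,1,0.18],
    [0,0,0,0,0,1,0.18],
  ],
)

```text
time_s: 5.88
eef_pos: [528.6, 18.4, 74.8]
ee_rot: [-0.0, 0.466, 0.885, 0.0]
force: [-0.5, -0.2, 0.5]
grip_width: 0.588
```

Call:
play_rows(
  deltas=[
    [0,0,0,0,0,1,0.18],
    [0,0,0,0,0,1,0.18],
    [0,0,0,0,0,1,0.18],
    [0,0,0,0,0,1,0.18],
    [0,0,0,0,0,1,0.18],
    [0,0,0,0,0,1,0.18],
    [0,0,0,0,0,1,0.18],
    [0,0,0,0,0,0,0.18],
  ],
)

```text
time_s: 6.55
eef_pos: [528.6, 18.4, 74.8]
ee_rot: [-0.0, 0.118, 0.993, 0.0]
force: [-0.5, -0.1, 0.5]
grip_width: 0.588
```

Call:
play_rows(
  deltas=[
    [0,0,0,0.91,-0.22,0,0.18],
    [0,0,0,0.91,-0.22,0,0.18],
    [0,0,0,0.91,-0.22,0,0.18],
    [0,0,0,0.91,-0.22,0,0.18],
    [0,0,0,0.91,-0.22,0,0.18],
    [0,0,0,0.91,-0.22,0,0.18],
    [0,0,0,0.91,-0.22,0,0.18],
    [0,0,0,0.91,-0.22,0,0.18],
  ],
)

```text
time_s: 7.22
eef_pos: [529.1, 17.9, 75.6]
ee_rot: [0.045, 0.113, 0.916, 0.382]
force: [-0.7, 0.7, -0.1]
grip_width: 0.595
```

Call:
play_rows(
  deltas=[
    [0,0,0,0,0,0,0.18],
    [0,0,0,0,0,0,0.18],
  ],
)

```text
time_s: 7.38
eef_pos: [528.5, 17.7, 74.5]
ee_rot: [0.043, 0.113, 0.918, 0.379]
force: [0.2, 0.8, -0.2]
grip_width: 0.592
```

```bash
cat >> h.py <<'E'
N=np.array([.237,.971]);D=np.array([.971,-.237]);E0=np.array([544.9,83.6])
def uv(p):
    r=np.array(p[:2])-E0; return r@N-122, r@D
def rep():
    s=st(); q=s['ee_rot']; M=R.from_quat(np.r_[q[1:],q[0]]).as_matrix(); z=M[:,2]
    u,v=uv(s['eef_pos']); zt=[z[:2]@N,z[:2]@D,z[2]]
    print('u %.1f v %.1f z %.1f'%(u,v,s['eef_pos'][2]),'tool z (n,d,z)',np.array(zt),'x.d',M[:2,0]@D, 'Fn',s['force'][:2]@N); return s
E
python3 -c "
from h import *
rep()"
```

```text
7.3833 p [528.547  17.714  74.533] j [-0.542  0.593  1.767  0.802  1.209 -2.331] F [ 0.22   0.755 -0.236] w 0.5923664325646281
x [-0.971  0.241  0.006] az 166.07239821471 y [0.175 0.688 0.705] z [ 0.165  0.685 -0.709]
u -189.9 v -0.3 z 74.5 tool z (n,d,z) [ 0.704 -0.002 -0.709] x.d -0.9994786195159193 Fn 0.7855120248890236
```

Call:
play_rows(
  deltas=[
    [0.11,0.44,-0.33,0,0,0,0.18],
    [0.11,0.44,-0.33,0,0,0,0.18],
    [0.11,0.45,-0.33,0,0,0,0.18],
    [0,0,-0.1,0,0,0,0.18],
    [0,0,0,0,0,0,0.18],
  ],
)

```text
time_s: 7.8
eef_pos: [541.5, 72.7, 31.3]
ee_rot: [0.043, 0.111, 0.918, 0.379]
force: [-0.7, -0.8, -0.8]
grip_width: 0.589
```

Call:
play_rows(
  deltas=[
    [0,0,-0.05,0,0,0,0.18],
    [0,0,-0.05,0,0,0,0.18],
    [0,0,0,0,0,0,0.18],
  ],
)

```text
time_s: 8.05
eef_pos: [542.2, 70.7, 27.9]
ee_rot: [0.045, 0.112, 0.917, 0.379]
force: [0.5, 0.4, -0.5]
grip_width: 0.587
```

```bash
python3 - <<'E'
from h import *
rep()
c=shot('scene','scene4.png')
cv2.imwrite('pics/scene4c.png',cv2.resize(c['pixels'][140:220,160:270,::-1],None,fx=6,fy=6,interpolation=cv2.INTER_CUBIC))
E
```

```text
8.05 p [542.184  70.745  27.94 ] j [-0.436  0.682  1.778  0.896  1.089 -2.367] F [ 0.5    0.373 -0.499] w 0.5871780625626698
x [-0.971  0.239  0.002] az 166.18996396940082 y [0.171 0.688 0.706] z [ 0.167  0.686 -0.708]
u -135.1 v 0.4 z 27.9 tool z (n,d,z) [ 0.705 -0.    -0.708] x.d -0.9995009830446051 Fn 0.48049666056696744
```

View pics/scene4c.png

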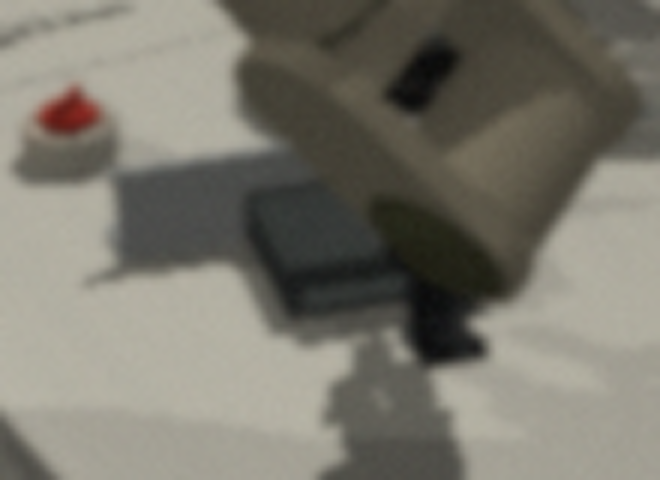

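The plate sits flush at the rail (left face at about (280,250)), and the lower finger is at about (440,340), in front of the tongue. I'll feel downward.

Call:
play_rows(
  deltas=[
    [0,0,-0.05,0,0,0,0.18],
    [0,0,0,0,0,0,0.18],
  ],
)

```text
time_s: 8.27
eef_pos: [542.0, 71.1, 25.6]
ee_rot: [0.045, 0.111, 0.917, 0.379]
force: [0.6, -0.7, -0.5]
grip_width: 0.59
```

Call:
play_rows(
  deltas=[
    [0,0,-0.05,0,0,0,0.18],
    [0,0,0,0,0,0,0.18],
  ],
)

```text
time_s: 8.43
eef_pos: [541.9, 71.3, 23.4]
ee_rot: [0.044, 0.111, 0.917, 0.38]
force: [0.9, 0.0, -0.3]
grip_width: 0.592
```

Call:
play_rows(
  deltas=[
    [0,0,-0.05,0,0,0,0.18],
    [0,0,0,0,0,0,0.18],
  ],
)

```text
time_s: 8.6
eef_pos: [541.8, 71.4, 21.4]
ee_rot: [0.044, 0.111, 0.917, 0.38]
force: [-1.0, -0.4, -0.1]
grip_width: 0.592
```

Call:
play_rows(
  deltas=[
    [0.07,0.29,0,0,0,0,0.18],
    [0.07,0.29,0,0,0,0,0.18],
    [0.05,0.2,0,0,0,0,0.18],
    [0.02,0.1,0,0,0,0,0.18],
    [0,0,0,0,0,0,0.18],
  ],
)

```text
time_s: 9.02
eef_pos: [550.2, 108.1, 21.7]
ee_rot: [0.044, 0.11, 0.917, 0.38]
force: [-0.1, 0.2, -0.3]
grip_width: 0.593
```

```bash
python3 -c "
from h import *
rep()"
```

```text
9.0167 p [550.195 108.058  21.727] j [-0.361  0.698  1.771  0.942  1.049 -2.343] F [-0.116  0.174 -0.284] w 0.5929712732724263
x [-0.972  0.236  0.003] az 166.3539412081244 y [0.169 0.687 0.706] z [ 0.165  0.687 -0.708]
u -97.0 v -0.7 z 21.7 tool z (n,d,z) [ 0.706 -0.003 -0.708] x.d -0.9994998366581146 Fn 0.14139461716721718
```

Call:
play_rows(
  deltas=[
    [0,0,0.1,0,0,0,0.18],
    [0,0,0.14,0,0,0,0.18],
    [0,0,0.14,0,0,0,0.18],
    [0,0,0.14,0,0,0,0.18],
    [0,0,0.14,0,0,0,0.18],
    [0,0,0.14,0,0,0,0.18],
    [0,0,0,0,0,0,0.18],
  ],
)

```text
time_s: 9.6
eef_pos: [550.6, 105.5, 54.7]
ee_rot: [0.045, 0.111, 0.918, 0.379]
force: [-3.0, -5.6, -1.4]
grip_width: 0.588
```

```bash
python3 - <<'E'
from h import *
rep()
c=shot('scene','scene5.png')
cv2.imwrite('pics/scene5c.png',cv2.resize(c['pixels'][140:220,160:270,::-1],None,fx=6,fy=6,interpolation=cv2.INTER_CUBIC))
E
```

```text
9.6 p [550.557 105.535  54.727] j [-0.365  0.633  1.767  0.91   1.089 -2.282] F [-3.031 -5.588 -1.429] w 0.5875530600279844
x [-0.971  0.238  0.001] az 166.20975647281003 y [0.17  0.688 0.705] z [ 0.167  0.685 -0.709]
u -99.4 v 0.3 z 54.7 tool z (n,d,z) [ 0.705 -0.    -0.709] x.d -0.999503047545895 Fn -6.1439734804677375
```

View pics/scene5c.png

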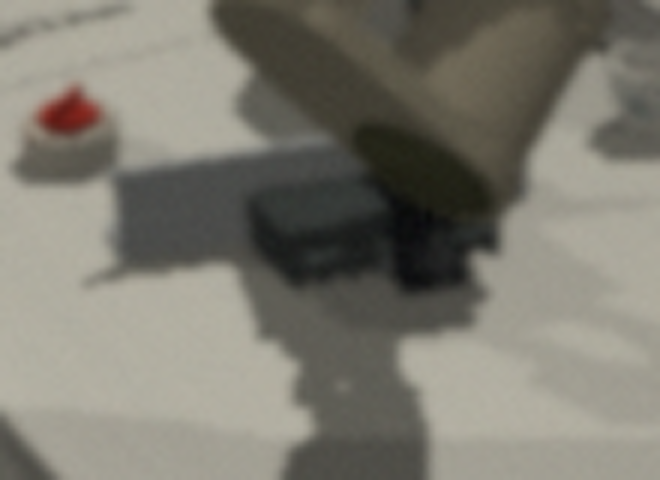

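The tongue is up: the plate's near end is lifted at about (330,270) and its far end is still on the rail. The lift continues.

Call:
play_rows(
  deltas=[
    [0.01,0.03,0.11,0,0,0,0.18],
    [0.01,0.03,0.11,0,0,0,0.18],
    [0.01,0.03,0.11,0,0,0,0.18],
    [0.01,0.03,0.11,0,0,0,0.18],
    [0.01,0.03,0.11,0,0,0,0.18],
    [0.01,0.04,0.11,0,0,0,0.18],
    [0,0,0,0,0,0,0.18],
  ],
)

```text
time_s: 10.23
eef_pos: [553.2, 113.5, 81.2]
ee_rot: [0.045, 0.111, 0.918, 0.379]
force: [-2.5, -5.7, 0.4]
grip_width: 0.591
```

```bash
python3 - <<'E'
from h import *
rep()
c=shot('scene','scene6.png'); P=pts(c); k=np.zeros(P.shape[:2],bool); k[165:192,198:228]=1
g=c['pixels'].astype(int).sum(2)
for r in range(168,192,3): print(r,[(int(g[r,x]),*(int(t) for t in (uv(P[r,x])[0],P[r,x,2]))) for x in (206,210,214,218,222)])
E
```

```text
10.2333 p [553.213 113.504  81.213] j [-0.348  0.586  1.755  0.896  1.117 -2.223] F [-2.469 -5.663  0.375] w 0.5907817021928338
x [-0.971  0.238  0.001] az 166.20510656394342 y [0.17  0.688 0.706] z [ 0.168  0.685 -0.709]
u -91.0 v 1.0 z 81.2 tool z (n,d,z) [ 0.705  0.    -0.709] x.d -0.9995034977684293 Fn -6.084276187399351
168 [(217, 4, 41), (217, -4, 43), (215, 2, 37), (209, -3, 37), (184, -4, 35)]
171 [(195, 1, 30), (174, -89, 78), (135, -89, 76), (95, -89, 73), (89, -91, 72)]
174 [(92, -87, 68), (101, -91, 67), (102, -96, 68), (91, -111, 74), (85, -119, 76)]
177 [(92, -85, 55), (88, -108, 66), (84, -92, 54), (81, -97, 54), (136, -101, 53)]
180 [(91, -78, 39), (97, -108, 54), (119, -106, 50), (152, -108, 49), (198, -30, 0)]
183 [(209, -28, -1), (224, -32, -2), (222, -39, 0), (228, -43, -1), (225, -52, 1)]
186 [(276, -52, 0), (247, -60, 2), (225, -61, 0), (227, -70, 2), (220, -74, 2)]
189 [(272, -73, 0), (266, -78, 0), (265, -82, 0), (231, -86, 0), (226, -87, -2)]
```

Call:
play_rows(
  deltas=[
    [0,0,0,0,0,0,-0.1],
    [0,0,0,0,0,0,-0.3],
    [0,0,0,0,0,0,-0.5],
    [0,0,0,0,0,0,-0.7],
    [0,0,0,0,0,0,-1],
    [0,0,0,0,0,0,-1],
    [0,0,0,0,0,0,-1],
  ],
  squeeze=30,
)

```text
time_s: 10.87
eef_pos: [553.0, 114.3, 80.7]
ee_rot: [0.045, 0.111, 0.917, 0.38]
force: [-2.1, -4.8, 5.2]
grip_width: 0.093
```

```bash
python3 - <<'E'
from h import *
rep()
c=shot('scene','scene7.png')
cv2.imwrite('pics/scene7c.png',cv2.resize(c['pixels'][140:220,160:270,::-1],None,fx=6,fy=6,interpolation=cv2.INTER_CUBIC))
E
```

```text
10.8667 p [553.001 114.266  80.672] j [-0.347  0.588  1.756  0.898  1.117 -2.224] F [-2.099 -4.819  5.169] w 0.092927032856391
x [-0.971  0.238  0.002] az 166.23716050731792 y [0.17  0.687 0.707] z [ 0.167  0.687 -0.707]
u -90.3 v 0.6 z 80.7 tool z (n,d,z) [ 0.707 -0.001 -0.707] x.d -0.9995018878953286 Fn -5.176626611202257
```

View pics/scene7c.png

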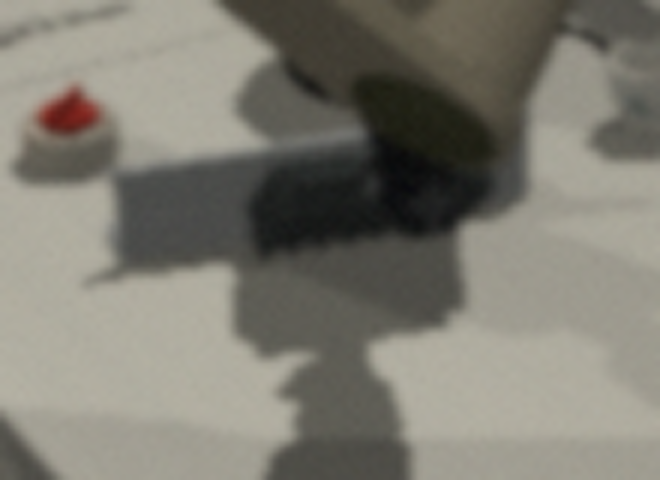

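The jaws hold the tongue flat (gap 7.9 mm = tongue thickness) and the plate stands at about 45°, still at the rail. I'll tip it on about its plain edge.

Call:
play_rows(
  deltas=[
    [0.03,0.13,0.11,0.61,-0.15,0,-1],
    [0.03,0.14,0.11,0.61,-0.15,0,-1],
    [0.03,0.13,0.12,0.61,-0.15,0,-1],
    [0.04,0.14,0.12,0.61,-0.15,0,-1],
    [0,0,0,0,0,0,-1],
  ],
)

```text
time_s: 11.33
eef_pos: [557.8, 127.9, 98.6]
ee_rot: [0.06, 0.104, 0.862, 0.493]
force: [-46.8, -80.8, 37.4]
grip_width: 0.087
```

```bash
python3 -c "
from h import *
rep()"
```

```text
11.3333 p [557.825 127.855  98.602] j [-0.397  0.647  1.77   1.098  1.276 -2.389] F [-46.825 -80.753  37.413] w 0.08693499156877879
x [-0.971  0.239 -0.001] az 166.16470093229506 y [0.12  0.492 0.862] z [ 0.207  0.837 -0.507]
u -76.0 v 2.1 z 98.6 tool z (n,d,z) [ 0.862  0.002 -0.507] x.d -0.9995019518934074 Fn -89.50904051835381
```

I had the turn's sign wrong: the tool went towards horizontal and the wrist force rose to 90 N. I'll undo that move at once.

Call:
play_rows(
  deltas=[
    [-0.04,-0.14,-0.12,-0.61,0.15,0,-1],
    [-0.03,-0.13,-0.12,-0.61,0.15,0,-1],
    [-0.03,-0.14,-0.11,-0.61,0.15,0,-1],
    [-0.03,-0.13,-0.11,-0.61,0.15,0,-1],
    [0,0,0,0,0,0,-1],
  ],
)

```text
time_s: 11.75
eef_pos: [553.4, 114.7, 81.9]
ee_rot: [0.045, 0.111, 0.918, 0.379]
force: [-2.3, -3.1, 11.2]
grip_width: 0.09
```

```bash
python3 -c "
from h import *
rep()"
```

```text
11.75 p [553.442 114.679  81.851] j [-0.346  0.585  1.755  0.896  1.117 -2.222] F [-2.282 -3.054 11.205] w 0.08991248652146627
x [-0.971  0.238  0.001] az 166.25947022893644 y [0.169 0.688 0.706] z [ 0.167  0.686 -0.708]
u -89.8 v 0.9 z 81.9 tool z (n,d,z) [ 0.706 -0.    -0.708] x.d -0.9995045918932263 Fn -3.506135907976092
```

Call:
play_rows(
  deltas=[
    [0.03,0.13,0.13,-0.61,0.15,0,-1],
    [0.03,0.14,0.12,-0.61,0.15,0,-1],
    [0,0,0,0,0,0,-1],
  ],
)

```text
time_s: 12.0
eef_pos: [556.1, 126.5, 92.3]
ee_rot: [0.039, 0.112, 0.941, 0.317]
force: [-1.5, -8.2, 12.3]
grip_width: 0.086
```

```bash
python3 -c "
from h import *
rep()"
```

```text
12.0 p [556.142 126.461  92.297] j [-0.271  0.538  1.722  0.769  1.057 -2.056] F [-1.47  -8.231 12.297] w 0.08636352987250624
x [-0.972  0.236 -0.002] az 166.33980429825985 y [0.187 0.773 0.606] z [ 0.144  0.588 -0.796]
u -77.7 v 0.8 z 92.3 tool z (n,d,z) [ 0.605  0.001 -0.796] x.d -0.9995032683269148 Fn -8.340775975040387
```

Call:
play_rows(
  deltas=[
    [0.03,0.12,0.09,-0.61,0.15,0,-1],
    [0.03,0.12,0.08,-0.61,0.15,0,-1],
    [0.03,0.13,0.05,-0.61,0.15,0,-1],
    [0.03,0.13,0.05,-0.61,0.15,0,-1],
    [0.03,0.13,0.04,-0.61,0.15,0,-1],
    [0.03,0.13,0.04,-0.61,0.15,0,-1],
    [0,0,0,0,0,0,-1],
  ],
)

```text
time_s: 12.58
eef_pos: [561.9, 157.6, 103.9]
ee_rot: [0.013, 0.118, 0.985, 0.127]
force: [-2.3, -0.1, 9.3]
grip_width: 0.084
```

```bash
python3 -c "
from h import *
rep()"
```

```text
12.5833 p [561.875 157.58  103.91 ] j [-0.04   0.519  1.572  0.297  1.023 -1.524] F [-2.309 -0.134  9.252] w 0.08444442574281028
x [-0.972  0.236  0.004] az 166.3663261715799 y [0.229 0.94  0.254] z [ 0.056  0.247 -0.967]
u -46.1 v -1.1 z 103.9 tool z (n,d,z) [ 0.254 -0.004 -0.967] x.d -0.9994960579642062 Fn -0.6775694328772831
```

Call:
play_rows(
  deltas=[
    [0.03,0.14,0.02,-0.6,0.15,0,-1],
    [0.03,0.14,0,-0.6,0.15,0,-1],
    [0.04,0.14,0,-0.6,0.15,0,-1],
    [0.04,0.14,0,-0.6,0.15,0,-1],
    [0,0,0,0,0,0,-1],
  ],
)

```text
time_s: 13.0
eef_pos: [566.8, 179.4, 103.3]
ee_rot: [-0.004, 0.119, 0.993, -0.001]
force: [-3.8, 0.1, 1.0]
grip_width: 0.083
```

```bash
python3 -c "
from h import *
rep()"
```

```text
13.0 p [566.831 179.448 103.286] j [ 0.109  0.589  1.43   0.001  1.131 -1.222] F [-3.813  0.07   0.967] w 0.08305784312951955
x [-0.971  0.237  0.008] az 166.28390764786957 y [ 0.237  0.971 -0.002] z [-0.008 -0.    -1.   ]
u -23.7 v -1.4 z 103.3 tool z (n,d,z) [-0.002 -0.008 -1.   ] x.d -0.999471614529849 Fn -0.8360166792534258
```

Call:
play_rows(
  deltas=[
    [0.01,0.04,0,0,0,0,-1],
    [0.01,0.04,0,0,0,0,-1],
    [0,0,0,0,0,0,-1],
    [0,0,0,0,0,0,-1],
    [0,0,0,0,0,0,-1],
    [0,0,0,0,0,0,-1],
  ],
)

```text
time_s: 13.5
eef_pos: [568.7, 180.6, 104.7]
ee_rot: [-0.002, 0.121, 0.993, -0.0]
force: [0.4, 0.2, -6.0]
grip_width: 0.085
```

```bash
python3 - <<'E'
from h import *
rep()
c=shot('scene','scene8.png')
cv2.imwrite('pics/scene8c.png',cv2.resize(c['pixels'][120:220,150:280,::-1],None,fx=5,fy=5,interpolation=cv2.INTER_CUBIC))
E
```

```text
13.5 p [568.658 180.609 104.709] j [ 0.111  0.59   1.425  0.001  1.131 -1.217] F [ 0.404  0.247 -5.99 ] w 0.08517766637137432
x [-0.971  0.241  0.004] az 166.06668726424584 y [ 0.241  0.971 -0.001] z [-0.004  0.    -1.   ]
u -22.2 v 0.1 z 104.7 tool z (n,d,z) [-0.001 -0.004 -1.   ] x.d -0.9994885309670287 Fn 0.33571295620665675
```

View pics/scene8c.png

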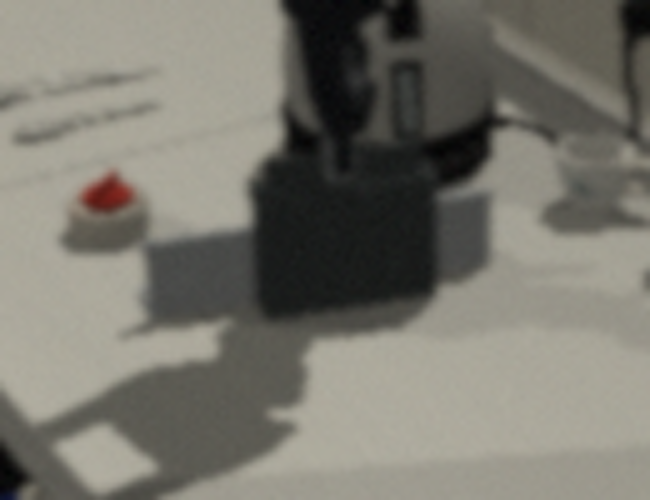

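Plate stands upright against the rail, held at the tongue (about (340,170)). I'll nudge it onto the rail for certainty, then check the reach and the peeler's clearance for laying it down.

Call:
play_rows(
  deltas=[
    [0.01,0.06,-0.03,0,0,0,-1],
    [0.01,0.04,0,0,0,0,-1],
    [0,0,0,0,0,0,-1],
    [0,0,0,0,0,0,-1],
    [0,0,0,0,0,0,-1],
  ],
)

```text
time_s: 13.97
eef_pos: [569.5, 184.6, 103.6]
ee_rot: [-0.002, 0.121, 0.993, -0.001]
force: [-0.7, -5.0, -5.1]
grip_width: 0.086
```

```bash
sed -i "s/-.4),('lay',.25)/-.4),('lay',.1),('lay',-.1)/; s/in(35,45,60)/in(25,)/" ori.py; python3 ori.py | grep -v lift; python3 - <<'E'
from h import *
rep()
c=dict(np.load('pics/scene1.npz')); P=pts(c); g=c['pixels'].astype(int).sum(2)
k=np.zeros(g.shape,bool); k[245:275,240:305]=1; k&=(g<200); print('peeler',P[k].min(0),P[k].max(0))
E
```

```text
13.9667 p [569.451 184.554 103.574] j [ 0.118  0.595  1.419 -0.001  1.132 -1.21 ] F [-0.708 -4.992 -5.114] w 0.0856636753308466
x [-0.971  0.24   0.004] az 166.11383125691464 y [ 0.24   0.971 -0.002] z [-0.004 -0.001 -1.   ]
1 0.0016109151914391973
-1 0.039521774087977815
lay 25 1 1.8 j4(+) -1.0590315940291954 j5 1.769682182794456 j6 1.9280636299840932
lay 25 1 2.2 j4(+) -1.0249823983776358 j5 1.5658316809937796 j6 2.274481744905808
lay 25 -1 1.8 j4(+) -1.0590315940291957 j5 1.7696821827944558 j6 -1.2135290236056995
lay 25 -1 2.2 j4(+) -1.0249823983776358 j5 1.5658316809937796 j6 -0.8671109086839857
lay 25 1 1.8 j4(+) -1.1148954133348523 j5 1.5971633864496755 j6 1.837004374049763
lay 25 1 2.2 j4(+) -1.1371149872612611 j5 1.4231532070608945 j6 2.198304576266745
lay 25 -1 1.8 j4(+) -1.1148954133348519 j5 1.5971633864496755 j6 -1.3045882795400305
lay 25 -1 2.2 j4(+) -1.1371149872612611 j5 1.4231532070608945 j6 -0.9432880773230483
13.9667 p [569.451 184.554 103.574] j [ 0.118  0.595  1.419 -0.001  1.132 -1.21 ] F [-0.708 -4.992 -5.114] w 0.0856636753308466
x [-0.971  0.24   0.004] az 166.11383125691464 y [ 0.24   0.971 -0.002] z [-0.004 -0.001 -1.   ]
u -18.2 v -0.1 z 103.6 tool z (n,d,z) [-0.002 -0.004 -1.   ] x.d -0.9994924861246264 Fn -5.015575681169021
peeler [ 384.21  -329.012   -5.06 ] [ 485.861 -299.648   18.942]
```

The plate touches the rail (5 N, centre 18 mm from its face). Next I lift it slightly and carry it back.

Call:
play_rows(
  deltas=[
    [0,-0.05,0.15,0,0,0,-1],
    [-0.03,-0.1,0.2,0,0,0,-1],
    [-0.07,-0.3,0.05,0,0,0,-1],
    [-0.13,-0.53,0,0,0,0,-1],
    [-0.14,-0.58,0,0,0,0,-1],
    [-0.14,-0.58,0,0,0,0,-1],
    [-0.14,-0.58,0,0,0,0,-1],
    [-0.14,-0.58,0,0,0,0,-1],
  ],
  squeeze=40,
)

```text
time_s: 14.63
eef_pos: [537.5, 51.4, 120.4]
ee_rot: [-0.001, 0.121, 0.993, -0.0]
force: [0.2, 0.6, -6.0]
grip_width: 0.084
```

Call:
play_rows(
  deltas=[
    [-0.14,-0.58,0,0,0,0,-1],
    [-0.14,-0.58,0,0,0,0,-1],
    [-0.14,-0.58,0,0,0,0,-1],
    [-0.14,-0.58,0,0,0,0,-1],
    [-0.14,-0.58,0,0,0,0,-1],
    [-0.14,-0.58,0,0,0,0,-1],
    [-0.14,-0.58,0,0,0,0,-1],
    [-0.1,-0.4,0,0,0,0,-1],
  ],
)

```text
time_s: 15.3
eef_pos: [494.1, -127.8, 120.4]
ee_rot: [-0.001, 0.122, 0.993, -0.001]
force: [-0.3, -0.2, -6.6]
grip_width: 0.082
```

Call:
play_rows(
  deltas=[
    [-0.07,-0.3,0,0,0,0,-1],
    [-0.05,-0.2,0,0,0,0,-1],
    [0,0,0,0,0,0,-1],
    [0,0,0,0,0,0,-1],
  ],
)

```text
time_s: 15.63
eef_pos: [489.9, -145.1, 119.8]
ee_rot: [-0.002, 0.121, 0.993, -0.0]
force: [-1.1, 0.6, -5.8]
grip_width: 0.082
```

```bash
python3 -c "
from h import *
rep()"
```

```text
15.6333 p [ 489.936 -145.142  119.83 ] j [-0.517  0.403  1.684 -0.002  1.058 -1.844] F [-1.069  0.641 -5.827] w 0.08195041873613988
x [-0.971  0.241  0.004] az 166.07804780613196 y [ 0.241  0.971 -0.001] z [-0.004  0.    -1.   ]
u -357.1 v 0.8 z 119.8 tool z (n,d,z) [-0.001 -0.004 -1.   ] x.d -0.9994921747757634 Fn 0.3688142213308017
```

Call:
play_rows(
  deltas=[
    [0.04,0.17,-0.01,-0.61,0.15,0,-1],
    [0.04,0.17,-0.01,-0.61,0.15,0,-1],
    [0.04,0.17,-0.01,-0.61,0.15,0,-1],
    [0.04,0.17,-0.02,-0.61,0.15,0,-1],
    [0.04,0.16,-0.06,-0.61,0.15,0,-1],
    [0.04,0.16,-0.07,-0.61,0.15,0,-1],
    [0.04,0.16,-0.07,-0.61,0.15,0,-1],
    [0.04,0.16,-0.08,-0.61,0.15,0,-1],
  ],
)

```text
time_s: 16.3
eef_pos: [503.2, -90.8, 106.5]
ee_rot: [-0.032, 0.117, 0.958, -0.259]
force: [0.3, -0.4, -6.1]
grip_width: 0.081
```

```bash
python3 -c "
from h import *
rep()"
```

```text
16.3 p [503.219 -90.784 106.547] j [-0.155  0.515  1.654 -0.598  1.105 -1.172] F [ 0.295 -0.431 -6.053] w 0.08148017193869851
x [-0.971  0.241  0.001] az 166.0787102153913 y [ 0.207  0.838 -0.505] z [-0.122 -0.49  -0.863]
u -301.2 v 0.9 z 106.5 tool z (n,d,z) [-0.504 -0.002 -0.863] x.d -0.9994982331771372 Fn -0.3481721008459826
```

Call:
play_rows(
  deltas=[
    [0.04,0.15,-0.1,-0.61,0.15,0,-1],
    [0.04,0.15,-0.1,-0.61,0.15,0,-1],
    [0.04,0.14,-0.11,-0.61,0.15,0,-1],
    [0.03,0.14,-0.11,-0.61,0.15,0,-1],
    [0,0,0,0,0,0,-1],
  ],
)

```text
time_s: 16.72
eef_pos: [508.5, -66.3, 87.3]
ee_rot: [-0.048, 0.11, 0.916, -0.382]
force: [-0.4, -0.6, -7.6]
grip_width: 0.082
```

```bash
python3 -c "
from h import *
rep()"
```

```text
16.7167 p [508.466 -66.259  87.297] j [-0.012  0.658  1.599 -0.817  1.247 -0.924] F [-0.413 -0.559 -7.57 ] w 0.08220343700562838
x [-0.971  0.239  0.004] az 166.18036071264262 y [ 0.165  0.684 -0.711] z [-0.173 -0.69  -0.703]
u -276.1 v 0.1 z 87.3 tool z (n,d,z) [-0.711 -0.004 -0.703] x.d -0.9994932680681985 Fn -0.640624315678681
```

Call:
play_rows(
  deltas=[
    [0.03,0.12,-0.11,-0.61,0.15,0,-1],
    [0.03,0.12,-0.11,-0.61,0.15,0,-1],
    [0.03,0.12,-0.11,-0.61,0.15,0,-1],
    [0.03,0.12,-0.11,-0.61,0.15,0,-1],
    [0,0,0,0,0,0,-1],
  ],
)

```text
time_s: 17.13
eef_pos: [513.1, -48.4, 69.8]
ee_rot: [-0.063, 0.104, 0.858, -0.498]
force: [-0.6, -0.4, -7.9]
grip_width: 0.08
```

```bash
python3 -c "
from h import *
rep()"
```

```text
17.1333 p [513.146 -48.441  69.797] j [ 0.088  0.82   1.52  -0.977  1.43  -0.76 ] F [-0.559 -0.416 -7.864] w 0.08015741673003673
x [-0.971  0.241  0.004] az 166.06999284243523 y [ 0.116  0.482 -0.869] z [-0.211 -0.843 -0.495]
u -257.7 v 0.5 z 69.8 tool z (n,d,z) [-0.868 -0.005 -0.495] x.d -0.9994899183014146 Fn -0.5367276366509881
```

Call:
play_rows(
  deltas=[
    [0.02,0.08,-0.13,-0.51,0.13,0,-1],
    [0.02,0.08,-0.13,-0.51,0.13,0,-1],
    [0,0,-0.02,0,0,0,-1],
    [0,0,-0.02,0,0,0,-1],
    [0,0,0,0,0,0,-1],
  ],
  squeeze=20,
)

```text
time_s: 17.55
eef_pos: [515.4, -44.1, 60.7]
ee_rot: [-0.067, 0.102, 0.83, -0.544]
force: [0.3, -0.3, -6.0]
grip_width: 0.083
```

```bash
python3 -c "
from h import *
rep()"
```

```text
17.55 p [515.441 -44.061  60.66 ] j [ 0.115  0.894  1.482 -1.035  1.507 -0.708] F [ 0.315 -0.252 -6.044] w 0.08316027426312092
x [-0.97   0.243  0.   ] az 165.92196326215972 y [ 0.097  0.387 -0.917] z [-0.223 -0.889 -0.399]
u -252.9 v 1.7 z 60.7 tool z (n,d,z) [-0.916 -0.006 -0.399] x.d -0.9994849735411 Fn -0.17026815922549207
```

Call:
play_rows(
  deltas=[
    [0,0,-0.05,0,0,0,-1],
    [0,0,-0.03,0,0,0,-1],
    [0,0,0,0,0,0,-1],
  ],
)

```text
time_s: 17.8
eef_pos: [515.5, -44.0, 57.8]
ee_rot: [-0.067, 0.102, 0.829, -0.545]
force: [0.5, 0.6, -1.6]
grip_width: 0.078
```

Call:
play_rows(
  deltas=[
    [0,0,-0.04,0,0,0,-1],
    [0,0,0,0,0,0,-1],
  ],
)

```text
time_s: 17.97
eef_pos: [515.6, -43.8, 56.5]
ee_rot: [-0.067, 0.102, 0.829, -0.546]
force: [1.7, 3.7, 2.7]
grip_width: 0.081
```

The plain edge is on the worktop. I'll open the jaws slowly so the tongue rides on the lower finger.

Call:
play_rows(
  deltas=[
    [0,0,0,0,0,0,-0.8],
    [0,0,0,0,0,0,-0.74],
    [0,0,0,0,0,0,-0.68],
    [0,0,0,0,0,0,-0.62],
    [0,0,0,0,0,0,-0.56],
    [0,0,0,0,0,0,-0.5],
    [0,0,0,0,0,0,-0.44],
    [0,0,0,0,0,0,-0.38],
  ],
)

```text
time_s: 18.63
eef_pos: [515.0, -43.9, 55.1]
ee_rot: [-0.068, 0.102, 0.829, -0.545]
force: [-0.0, 0.2, -1.4]
grip_width: 0.309
```

```bash
python3 -c "
from h import *
rep()"
```

```text
18.6333 p [515.039 -43.912  55.15 ] j [ 0.116  0.905  1.481 -1.037  1.505 -0.7  ] F [-0.009  0.173 -1.411] w 0.30904575051569383
x [-0.97   0.243  0.001] az 165.9394616692707 y [ 0.095  0.384 -0.918] z [-0.224 -0.891 -0.396]
u -252.9 v 1.2 z 55.1 tool z (n,d,z) [-0.918 -0.006 -0.396] x.d -0.9994858536122593 Fn 0.16626585868270827
```

Call:
play_rows(
  deltas=[
    [0.03,0.12,-0.02,0,0,0,-0.38],
    [0.02,0.06,-0.1,0,0,0,-0.38],
    [0.01,0.06,-0.1,0,0,0,-0.38],
    [0.02,0.06,-0.1,0,0,0,-0.38],
    [0.01,0.06,-0.1,0,0,0,-0.38],
    [0.01,0.06,-0.1,0,0,0,-0.38],
    [0,0,0,0,0,0,-0.38],
  ],
)

```text
time_s: 19.22
eef_pos: [519.0, -26.5, 33.5]
ee_rot: [-0.068, 0.101, 0.829, -0.545]
force: [-0.1, 1.3, -2.3]
grip_width: 0.312
```

```bash
python3 - <<'E'
from h import *
rep()
c=shot('scene','scene9.png'); 
cv2.imwrite('pics/scene9c.png',cv2.resize(c['pixels'][140:260,170:300,::-1],None,fx=5,fy=5,interpolation=cv2.INTER_CUBIC))
E
```

```text
19.2167 p [518.977 -26.539  33.475] j [ 0.144  0.958  1.442 -1.018  1.515 -0.679] F [-0.088  1.295 -2.316] w 0.31221003962643484
x [-0.97   0.242  0.002] az 165.98406071755454 y [ 0.094  0.385 -0.918] z [-0.223 -0.891 -0.396]
u -235.1 v 0.9 z 33.5 tool z (n,d,z) [-0.918 -0.006 -0.396] x.d -0.9994887185607961 Fn 1.236450330102396
```

View pics/scene9c.png

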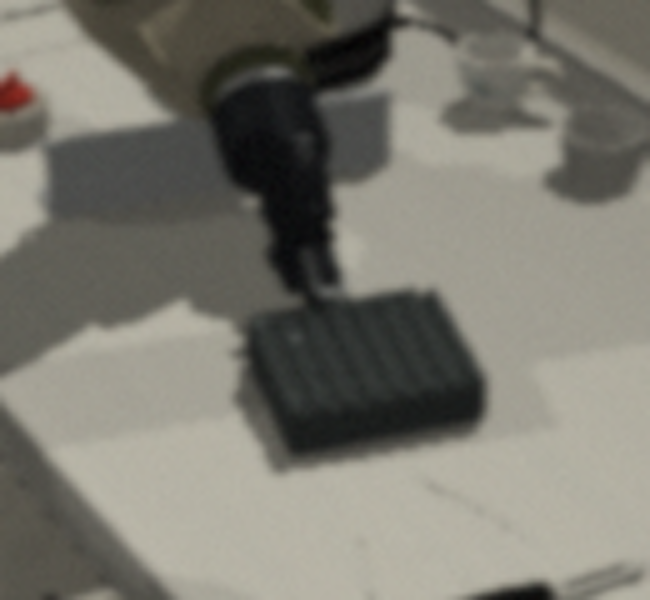

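The view shows ribs up and the plate nearly flat, with the tongue resting on the lower finger at about (315,290). The plate ends far from the peeler at (510,590). I'll steepen the tool a little so the wrist clears the rail, then set the plate down.

Call:
play_rows(
  deltas=[
    [0.01,0.03,-0.03,0.62,-0.15,0,-0.38],
    [0.01,0.03,-0.03,0.62,-0.15,0,-0.38],
    [0.01,0.03,-0.03,0.62,-0.15,0,-0.38],
    [0,0,0,0,0,0,-0.38],
  ],
)

```text
time_s: 19.6
eef_pos: [521.0, -23.7, 32.4]
ee_rot: [-0.056, 0.109, 0.88, -0.458]
force: [0.8, 2.2, -0.8]
grip_width: 0.308
```

```bash
python3 -c "
from h import *
rep()"
```

```text
19.6 p [521.01  -23.719  32.401] j [ 0.108  0.863  1.49  -0.902  1.366 -0.747] F [ 0.834  2.218 -0.837] w 0.30769648899393065
x [-0.97   0.243 -0.   ] az 165.92009752518584 y [ 0.14   0.556 -0.819] z [-0.199 -0.795 -0.573]
u -231.9 v 2.2 z 32.4 tool z (n,d,z) [-0.819 -0.005 -0.573] x.d -0.9994846979348058 Fn 2.3509994243083976
```

Call:
play_rows(
  deltas=[
    [0,0.01,-0.06,0,0,0,-0.38],
    [0,0.01,-0.06,0,0,0,-0.38],
    [0,0.01,-0.06,0,0,0,-0.38],
    [0,0.01,-0.06,0,0,0,-0.38],
    [0,0,-0.05,0,0,0,-0.38],
    [0,0,0,0,0,0,-0.38],
  ],
)

```text
time_s: 20.1
eef_pos: [520.3, -21.6, 18.9]
ee_rot: [-0.058, 0.107, 0.879, -0.46]
force: [0.9, 2.2, -1.5]
grip_width: 0.312
```

```bash
python3 - <<'E'
from h import *
rep()
c=shot('scene','scene10.png'); P=pts(c)
p=P[200:235,215:265].reshape(-1,3); u=(p[:,:2]-E0)@N-122; v=(p[:,:2]-E0)@D
k=(abs(v)<50)&(u<-255)&(u>-330)&(p[:,2]>20)&(p[:,2]<60)
A=np.c_[u[k],v[k],np.ones(k.sum())]; print(k.sum(),np.linalg.lstsq(A,p[k,2],rcond=None)[0],np.median(p[k,2]))
E
```

```text
20.1 p [520.252 -21.63   18.87 ] j [ 0.113  0.889  1.486 -0.905  1.359 -0.73 ] F [ 0.948  2.241 -1.517] w 0.31157747475956865
x [-0.97   0.242  0.003] az 165.99264091093957 y [ 0.135  0.554 -0.822] z [-0.201 -0.797 -0.57 ]
u -230.0 v 1.0 z 18.9 tool z (n,d,z) [-0.821 -0.006 -0.57 ] x.d -0.9994867417949556 Fn 2.40113321131968
421 [-0.001  0.004 32.198] 32.888113489139755
```

The plate fits as flat (slope ~0). I'll withdraw the fingers straight back.

Call:
play_rows(
  deltas=[
    [0.02,0.08,0,0,0,0,-0.38],
    [0.03,0.12,0,0,0,0,-0.38],
    [0.05,0.2,0,0,0,0,-0.38],
    [0.06,0.25,0,0,0,0,-0.38],
    [0.05,0.2,0,0,0,0,-0.38],
    [0,0,0,0,0,0,-0.38],
  ],
)

```text
time_s: 20.65
eef_pos: [529.3, 14.0, 19.3]
ee_rot: [-0.057, 0.107, 0.88, -0.46]
force: [0.5, 0.5, 0.3]
grip_width: 0.312
```

Call:
play_rows(
  deltas=[
    [0,0,0.5,0,0,0,-0.38],
    [0,0,0.8,0,0,0,-0.38],
    [0,0,0.8,0,0,0,-0.38],
    [0,0,0.8,0,0,0,-0.38],
    [0,0,0.5,0,0,0,-0.38],
    [0,0,0,0,0,0,-0.38],
  ],
)

```text
time_s: 21.15
eef_pos: [530.1, 12.5, 159.7]
ee_rot: [-0.054, 0.109, 0.88, -0.459]
force: [0.0, -0.7, 0.2]
grip_width: 0.307
```

```bash
python3 - <<'E'
from h import *
rep()
c=shot('scene','scene11.png'); P=pts(c)
p=P[195:240,205:275].reshape(-1,3); u=(p[:,:2]-E0)@N-122; v=(p[:,:2]-E0)@D
k=(abs(v)<80)&(u<-200)&(u>-360)&(p[:,2]>27)&(p[:,2]<60)
A=np.c_[u[k],v[k],np.ones(k.sum())]; print(k.sum(),np.linalg.lstsq(A,p[k,2],rcond=None)[0],'u',np.percentile(u[k],[2,50,98]),'v',np.percentile(v[k],[2,98]))
a=np.load('pics/scene1.npz')['pixels'].astype(int); d=np.abs(a-c['pixels']).sum(2)>120
for nm,(r,cc) in dict(peeler=(slice(250,275),slice(245,305)),ramekin=(slice(262,300),slice(268,302)),timer=(slice(150,172),slice(160,182))).items(): print(nm,d[r,cc].mean())
E
```

```text
21.15 p [530.106  12.495 159.658] j [ 0.167  0.699  1.392 -0.852  1.569 -0.916] F [ 0.038 -0.684  0.161] w 0.3065823018546186
x [-0.97   0.242 -0.005] az 165.98708610213583 y [ 0.142  0.555 -0.82 ] z [-0.196 -0.796 -0.573]
u -194.5 v 2.5 z 159.7 tool z (n,d,z) [-0.819 -0.002 -0.573] x.d -0.9994810692999279 Fn -0.6556099272601323
738 [ 0.009 -0.001 35.131] u [-344.819 -301.174 -248.054] v [-58.267  66.484]
peeler 0.0
ramekin 0.0
timer 0.0
```

```bash
python3 -c "
from h import *
print(order.finish_job())"
```

```text
the job is handed in; nothing more can be done
None
```

The griddle plate is turned over and lying flat, ribbed side up, on the worktop in front of the rail. I handed the job in at about 21 s of the 72 s; the hand-in reports no verdict.

**What I did:**
- I pushed the plate square against the rail with the open fingers on its tongue, until it pressed firmly on the rail.
- I lifted the tongue with the lower finger and took hold of it at about 45° of tilt.
- I tipped the plate upright against the rail, with its centre about 18 mm from the rail's face and about 5 N of contact.
- I carried it back, lowered it pinched to about 25°, then let the tongue down on the lower finger and pulled the fingers out.

**Last checks:**
- A plane fitted to the depth image gives a slope under 0.01 rad and a top height of about 33 mm. The plate really stands 36 mm high, so the reading is a few mm low.
- The plate's centre is about 285 mm in front of the rail's face, inside the 40 to 400 mm range.
- The gripper is about 140 mm higher than when it let go, and the force reading is near zero.
- The image patches around the peeler, ramekin and timer are unchanged.
- I did not measure the salt shaker separately; the arm never went near it.

**What went wrong:** on the first tipping move I turned the tool the wrong way. The wrist force reached about 90 N, below the 120 N limit. I reversed it at once and kept hold of the plate. I could not measure whether the gripper's body stayed under its own 40 N limit during that moment.

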